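# Hold the hidden bolt while the nut runner pulls

### The job

The nut runner drags the brass bolt head round in the gap behind the bracket's front plate: take the yellow cabinet key, set it fully down on the square of the lock, turn the red bar a quarter turn counterclockwise until it no longer covers the gap but points out to the robot's side, and leave the key standing on the lock. Then reach down into the gap, pinch the bolt head squarely between the fingers, bring it upright and keep it from turning: finish while still gripping it, do not let go. Turn the bar only with the key and leave the other things on the bench where they are.

Things in the scene. Friction and masses are not known exactly. Their poses are not given: they have to be found in the camera images.
- key_grip (a point): Cabinet key upright in its blue holder: yellow handle with red stripe, 36 (its x) x 14 (its y) x 44 mm tall, over a steel socket barrel 22 mm square, 28 mm long; 72 mm tall in all, 120 g. Point: centre of the handle, 50 mm above the key's lower rim; z up along the key. Fingers close on the 14 mm thickness, along y.
- key_mouth (a point): Same key: centre of the socket's lower rim, 50 mm below key_grip, same axes. The square socket opening is 14 mm wide and 28 mm deep, sides along the key's x and y: it fits the lock's square in any of four turns.
- holder: Fixed blue block 75 x 75 x 24 mm with a square pocket 24 mm wide and 16 mm deep in its middle, where the key stands; origin at the centre of its underside. May be at the left or right.
- bracket: Fixed: two upright plates 5 mm thick, 125 mm high, from y -155 to +100 mm, 56 mm gap between them centred on x = 0. Origin on the bench straight below the bolt; x across the gap away from the robot, y along it. Grey block fills the gap at y -155 to -105, same height, lock on top. Gap open above and at +y. Nut and orange nut runner in front at y = 0, 111 mm high, out to x -140.
- lock_seat (a point): Lock on the grey block, at bracket y -130 mm, 137 mm above the bench: centre of the top of the dark hub (32 mm across), where the key's rim rests when fully down. A steel square 12 mm wide, 18 mm high rises from it, with a 6 mm lead-in cone on top. Sides along the point's x and y; y points along the red bar, turning with it. The key has 1 mm clearance each side and 0.18 rad of play.
- latch (a joint): Turn of the lock and its red bar (34 mm wide, reaching 165 mm from the lock's axis, 128 to 134 mm above the bench), rad: 0 with the bar along the gap over the bolt (bracket +y), growing counterclockwise from above; 1.57 when it points to the robot's side (bracket -x); stop at 1.75. Stays where left; turning takes 0.06 N m.
- bolt_head (a point): Brass hammer head of the bolt, in the gap: a block 10 mm thick (its y), 30 mm tall (its z), 16 mm deep (its x). Point: its centre, 90 mm above the bench, 35 mm below the plates' tops, mid-gap. It turns about its x, which is level, across the gap. Fingers that point down and close along the gap (bracket y) square its flats to themselves.
- bolt (a joint): Turn of the bolt about its x, rad: 0 with the head upright (flats vertical, along the bracket's x and z); positive when its top leans to the bracket's -y. The nut runner drags it like a spring (0.5 N m per rad) towards 0.28: 0.14 N m when upright; let go, it turns back to about 0.22.
- ferrule_box: bystander: open grey tray of ferrules, 110 x 80 x 30 mm, loose; origin at its underside. Leave it alone.
- screwdriver_red: bystander: red screwdriver 200 mm long, loose; origin at its underside. Leave it alone.
- screwdriver_orange: bystander: orange screwdriver 180 mm long, loose; origin at its underside. Leave it alone.
- terminal_block: bystander: black terminal block 45 x 100 x 35 mm, loose; origin at its underside. Leave it alone.
- tape_roll: bystander: green tape roll 68 mm across, 19 mm high, loose; origin at its underside. Leave it alone.
- screw_jar: bystander: screw jar 56 mm across, 70 mm high, loose; origin at its underside. Leave it alone.
- breaker: bystander: grey circuit breaker lying flat, 85 x 60 x 18 mm, loose; origin at its underside. Leave it alone.
Not all that is in view belongs to the job. Leave any green or pink look-alike of the part that bears key_grip alone.

How it is judged:
On the way, in this order (a step that is already met when the one before it is completed fails the run):
1. the key is fully down on the lock (distance between key_mouth and lock_seat below 0.007 m and angle between key_mouth's own z axis and vertical below 0.17 rad), for 0.1 s.
2. the bar is turned out of the way with the key on the lock (all of step 1 and value of joint latch above 1.15 rad), for 0.1 s.
At the end, for the whole second after the job is handed in: Bolt head between the fingers (grasp point within 18 mm, seen from above), over 5 N, still, upright within 0.1 rad; bar open over 1.1 rad; key let go on the lock (rim within 7 mm of its seat, tilt under 0.17 rad); no bystander moved over 40 mm (all of step 1 and distance of each of ferrule_box, screwdriver_red, screwdriver_orange, terminal_block, tape_roll, screw_jar, breaker from where it was at the start of the episode below 0.04 m and value of joint latch above 1.1 rad and contact force between the fingers and key below 0.1 N and value of joint bolt between -0.1 and 0.1 rad and velocity of joint bolt between -0.1 and 0.1 rad/s and contact force between the fingers and bolt above 5 N and horizontal distance between the grasp point and bolt_head below 0.018 m); the arm keeps its last pose, push and grip.
It fails at once if a bystander is pushed more than 40 mm (distance of any of ferrule_box, screwdriver_red, screwdriver_orange, terminal_block, tape_roll, screw_jar, breaker from where it was at the start of the episode above 0.04 m).
It also fails if it takes over 51 s, if anything falls off the work surface, if the arm or the gripper's body presses on something with over 40 N, if the wrist force passes 120 N, or if a joint passes its speed limit or range.

### The arm

A 7-joint arm with a two-finger parallel gripper is mounted at the origin on the work surface. World frame = base frame: x ahead of the robot, y to its left, z up, the work surface at z = 0. Lengths are in m, angles in rad, forces in N, time in s.
With the tool pointing down it reaches from about 0.35 to 0.9 m from the base axis. Payload 7.2 kg.
Tool frame: the origin (TCP) lies midway between the tips of the shut fingers; the grasp point (between the pads) lies hold_point_z behind it (hold_point_z is the distance from the TCP to the grasp point, in m); z points along the fingers, y is the direction in which the jaws open and shut (so a half turn about z gives the same grasp; the last joint's range is limited). The gripper opens to 85 mm and grips with 20 to 120 N. Pads are 22 mm wide; open, the fingers measure 114 mm over their backs; the gripper's body (76 mm by 85 mm) begins 54 mm behind the grasp point. The pads swing forward as they close: fully open they stand 13 mm farther back than shut.
Start: joints at [-1.329, 0.411, -0.013, 1.596, 0.006, 1.134, -0.082], TCP at [0.191, 0.595, 0.231] pointing down, gripper open.
Joint ranges: [-2.95, 2.95], [-0.29, 1.99], [-1.47, 1.44], [0.14, 2.54], [-1.03, 4.17], [0.13, 1.85], [-2.86, 2.86]. Speed limits (rad/s): [2.39, 2.39, 3.01, 3.01, 3.14, 3.14, 3.14].

### API

Orientations are given as a unit quaternion [w, x, y, z].
In Python, from station import * gives the robot as it stands.
- The arm moves only by the tool step_arm, never from a script. Its argument "steps" is a list of rows, each an object with "delta_pos": the shift along the tool's x, y, z in units of 30 mm (1.0 is 30 mm), a list of three; "spin": the turn about the tool's z in units of 10 degrees (1.0 is 10 degrees); "gripper": the opening, from 0 (shut) to 1 (fully open). A call has 1 to 8 rows; each row shifts and turns the commanded pose from where the row before left it, along the tool's axes as they then stand; what a row does not reach is not made up. A row lasts 1/8 s, in which the tool goes at most 62.5 mm and 10.7 degrees, less where a joint would pass 70% of its speed; a pose out of reach is approached as far as the arm can. A call is refused whole if a number of a shift passes 1 or a number of a turn 1, either way. A call with a gripper value outside its range is refused whole. The fingers move at their own pace and stop on an object; the grip force is fixed at half the most. Time passes only in rows, so rows that do not move let the fingers close. It gives the time, the measured TCP pose, the force and the opening at its end, in the units of the state.
- read_state(): the state, without advancing time (a new reading comes with each control period).
- get_image(name): name is "scene" or "top" or "wrist"; returns (picture, depth): 420x560x3 uint8, red, green, blue; 420x560 float32, m along the optical axis (not along the pixel's ray), 0 where there is no reading.
- get_calibration(name): a dict with "camera_matrix" (3x3 intrinsics, pixels), "position" and "rotation" of the camera in the world; the wrist camera has in their place "mount" (4x4, takes a point from camera to tool coordinates, whose origin is the TCP and whose axes are the flange's). Camera axes: x right, y down, z forward; pixel columns grow to the right and rows downward; lengths in m; the calibration is good to about 2 mm. A picture is of the moment at which its call begins: read the wrist's pose just before it. get_calibration takes no time and is no camera call.
- job_done(): hands the job in, once; it reports no verdict.
The state is a dict: "t": time; "joint_pos": joint angles; "qd": joint speeds; "joint_efforts": joint torques, N m; "ee_pos": TCP position; "tool_rot": TCP orientation; "force": force on the tool from outside, world axes, zero at the start; "wrist_torque": the same for the moment, N m; "finger_gap": opening from 0.0 (shut) to 1.0 (fully open).
Only numpy, scipy, OpenCV 4.12 (cv2) and the standard library are available. Lean on these libraries where they do the work, as an engineer would, in place of code of your own. Each camera call takes 0.05 s, during which the arm holds its last target.

## Working session

There is one attempt and no reset: what is moved stays moved. The work goes in short steps, Python scripts to look and compute and a tool call to move; the robot and the scene stay as the last step left them, time stands still between calls to the robot, and variables do not carry over. Pictures are saved under pics/ and viewed, and the job is handed in when it is done.

Besides the shell and the picture viewer there is one more tool, called after ">>>" as name(argument=value, ...), one argument or row to a line, values as JSON. step_arm: Moves the arm, as the interface text tells. Its arguments: {"type":"object","properties":{"steps":{"type":"array"}},"required":["steps"]}

```bash
ls; mkdir -p pics; cat > h.py <<'E'
from station import *
import numpy as np, cv2
from scipy.spatial.transform import Rotation as R
E
python3 - <<'E'
from h import *
s=read_state(); print(s)
for n in ["scene","top"]:
    p,d=get_image(n); cv2.imwrite(f"pics/{n}0.png",p[:,:,::-1]); np.savez(f"{n}0.npz",p=p,d=d); print(get_calibration(n))
print(get_calibration("wrist"), read_state()["t"])
E
```

```text
pics
{'t': 0.0, 'joint_pos': array([-1.32919601,  0.41191218, -0.01271   ,  1.59704154,  0.00558883,
        1.13431111, -0.08220929]), 'qd': array([ 1.19421103e-04,  3.50103996e-04, -2.98663301e-04,  8.48823583e-05,
       -4.16577641e-04,  5.84295987e-04,  4.13122149e-04]), 'joint_efforts': array([ 5.75733202e-05, -6.00612259e+01,  6.81510419e-01, -2.99428886e+01,
        1.35742739e-02,  1.01408412e-02,  3.81071516e-05]), 'ee_pos': array([0.19042828, 0.59475879, 0.23044646]), 'tool_rot': array([-7.31516390e-05,  1.54277077e-01,  9.88027284e-01, -8.15075619e-04]), 'force': array([ 0.30918083, -0.44408208,  0.05454699]), 'wrist_torque': array([-0.02168154,  0.02669356, -0.02008969]), 'finger_gap': 1.000007997346522}
{'camera_matrix': array([[466.6993093 ,   0.        , 277.46977429],
       [  0.        , 466.6993093 , 211.01521494],
       [  0.        ,   0.        ,   1.        ]]), 'position': array([1.52031287, 0.10293324, 1.00493042]), 'rotation': array([-0.2792779 ,  0.61469522,  0.67105408, -0.30633325])}
{'camera_matrix': array([[525.6339169 ,   0.        , 278.08367737],
       [  0.        , 525.6339169 , 208.34390735],
       [  0.        ,   0.        ,   1.        ]]), 'position': array([0.3486302 , 0.02377511, 1.5036584 ]), 'rotation': array([ 0.04193936, -0.70333539,  0.70762462, -0.05317725])}
{'camera_matrix': array([[376.99494712,   0.        , 282.87671456],
       [  0.        , 376.99494712, 205.60449127],
       [  0.        ,   0.        ,   1.        ]]), 'mount': array([[ 8.08911596e-04, -9.61882875e-01, -2.73460563e-01,
         6.86876547e-02],
       [ 9.99999673e-01,  7.78823351e-04,  2.18585401e-04,
        -1.81960571e-04],
       [ 2.72391808e-06, -2.73460651e-01,  9.61883191e-01,
        -1.42190661e-01],
       [ 0.00000000e+00,  0.00000000e+00,  0.00000000e+00,
         1.00000000e+00]])} 0.1
```

```bash
python3 - <<'E'
import station; print([ (n,getattr(station,n)) for n in dir(station) if not n.startswith('__')])
E
```

```text
[('Unreachable', <class 'station.Unreachable'>), ('get_calibration', <function make.<locals>.<lambda> at 0x7f05a7900680>), ('get_image', <function make.<locals>.drawn_camera at 0x7f05a79000e0>), ('hold_point_z', 0.0187), ('job_done', <function connect.<locals>.done at 0x7f05a7877740>), ('read_state', <function make.<locals>.<lambda> at 0x7f05a79005e0>)]
```

View pics/scene0.png

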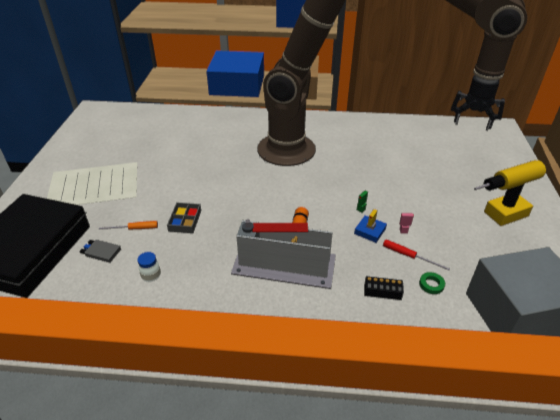

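View pics/top0.png

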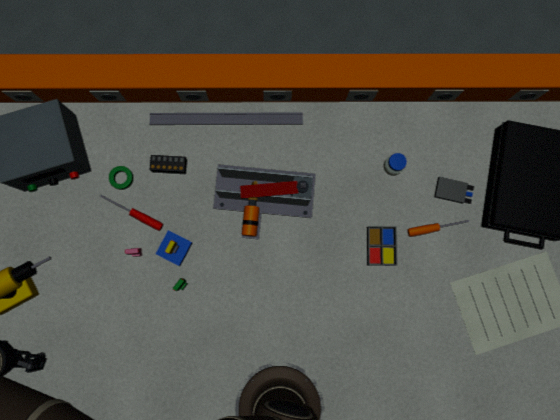

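```bash
cat >> h.py <<'E'
def campose(n,s=None):
    c=get_calibration(n)
    K=c["camera_matrix"]
    if n=="wrist":
        s=s or read_state()
        T=np.eye(4); q=s["tool_rot"]; T[:3,:3]=R.from_quat([q[1],q[2],q[3],q[0]]).as_matrix(); T[:3,3]=s["ee_pos"]
        M=T@c["mount"]; return K,M[:3,:3],M[:3,3]
    q=c["rotation"]; return K,R.from_quat([q[1],q[2],q[3],q[0]]).as_matrix(),np.array(c["position"])
def ray(P,u,v,z):
    K,Rm,t=P; uv=np.c_[np.ravel(u),np.ravel(v),np.ones(np.size(u))]
    d=(Rm@np.linalg.inv(K)@uv.T).T; return t+d*((z-t[2])/d[:,2])[:,None]
def dep(P,d):
    K,Rm,t=P; v,u=np.mgrid[:d.shape[0],:d.shape[1]]
    c=np.stack([(u-K[0,2])/K[0,0]*d,(v-K[1,2])/K[1,1]*d,d],-1); return c@Rm.T+t
def proj(P,X):
    K,Rm,t=P; c=(np.atleast_2d(X)-t)@Rm; q=c@K.T; return q[:,:2]/q[:,2:]
E
python3 - <<'E'
from h import *
for n in ["top","scene"]:
    f=np.load(n+"0.npz"); p,d=f["p"],f["d"]; P=campose(n); W=dep(P,d)
    big=cv2.resize(p[130:310,100:340] if n=="top" else p[170:310,210:450],None,fx=3.3,fy=3.3,interpolation=cv2.INTER_CUBIC)
    big=np.clip(big.astype(float)*1.6,0,255).astype(np.uint8)
    cv2.imwrite(f"pics/{n}0b.png",big[:,:,::-1])
    hsv=cv2.cvtColor(p,cv2.COLOR_RGB2HSV)
    for nm,lo,hi in [("blue",(105,150,60),(125,255,255)),("yellow",(18,150,80),(32,255,255)),("red",(0,200,80),(4,255,255)),("orange",(6,180,80),(16,255,255))]:
        m=cv2.inRange(hsv,lo,hi); c,l,st,ce=cv2.connectedComponentsWithStats(m)
        for i in range(1,c):
            if st[i,4]>25:
                w=W[(l==i)&(d>0)]; print(n,nm,ce[i].round(1),st[i,4],np.median(w,0).round(3),cv2.minAreaRect(np.argwhere(l==i)[:,::-1].astype(np.float32)))
E
```

```text
top blue [397.2 161.1] 229 [ 0.674 -0.334  0.07 ] ((397.0, 161.0), (16.0, 16.0), 90.0)
top blue [387.9 236.6] 169 [ 0.467 -0.313  0.013] ((388.0, 236.5), (15.0, 10.0), 90.0)
top blue [173.9 247.8] 564 [0.438 0.289 0.025] ((173.20001220703125, 247.6000213623047), (26.832815170288086, 25.93838882446289), 26.56505012512207)
top yellow [374. 236.] 135 [ 0.47  -0.274  0.012] ((374.0, 236.0), (14.0, 8.0), 90.0)
top yellow [169.6 246.2] 54 [0.44  0.293 0.081] ((169.6000213623047, 246.30001831054688), (4.0249223709106445, 12.521980285644531), 26.56505012512207)
top yellow [388.  255.5] 173 [ 0.415 -0.312  0.013] ((388.0, 255.5), (15.0, 10.0), 90.0)
top yellow [  5.2 280.4] 239 [0.35  0.674 0.192] ((3.3000030517578125, 280.1000061035156), (19.230182647705078, 16.54690170288086), 63.43495178222656)
top yellow [ 15.9 296.5] 361 [0.307 0.706 0.05 ] ((12.62307357788086, 295.71539306640625), (16.000478744506836, 37.08638381958008), 60.2551155090332)
top red [ 73.  174.2] 32 [0.645 0.572 0.053] ((73.05001068115234, 174.15000915527344), (4.743415832519531, 6.324554920196533), 71.56504821777344)
top 
[... 3661 characters left out ...]
ne orange [325.5  56.2] 425 [-1.459  0.152 -0.234] ((324.39410400390625, 55.37647247314453), (14.955818176269531, 33.97654724121094), 4.39870548248291)
scene orange [301.9 210.8] 62 [0.485 0.082 0.107] ((302.0780029296875, 210.5734100341797), (11.972830772399902, 6.2258710861206055), 16.699241638183594)
scene orange [299.2 218.8] 93 [0.52  0.075 0.107] ((299.5, 218.5), (13.0, 7.0), 0.0)
scene orange [142.3 224.8] 178 [ 0.495 -0.413  0.021] ((142.01776123046875, 224.74871826171875), (6.198493480682373, 28.285079956054688), 85.91438293457031)
scene orange [283.7 349. ] 35994 [0.957 0.069 0.117] ((279.56414794921875, 349.1343994140625), (565.3031005859375, 67.33405303955078), 4.236394882202148)
```

View pics/top0b.png

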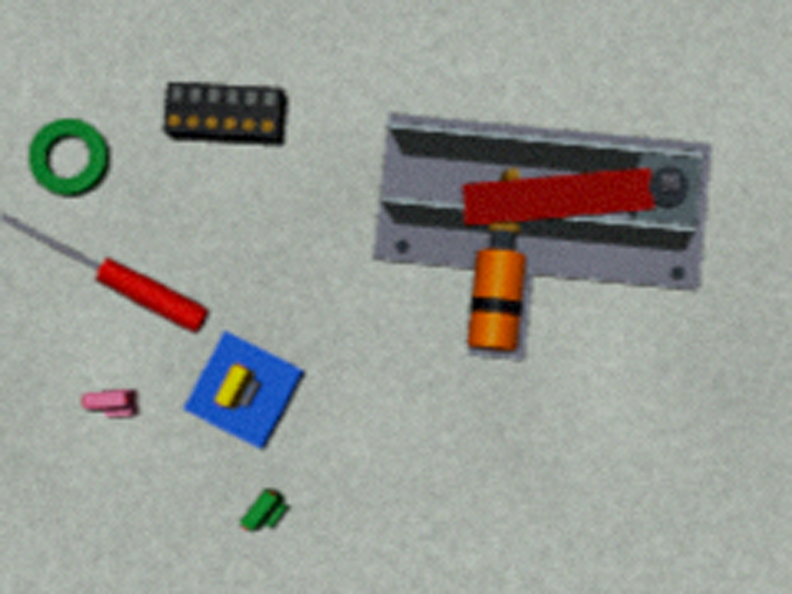

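View pics/scene0b.png

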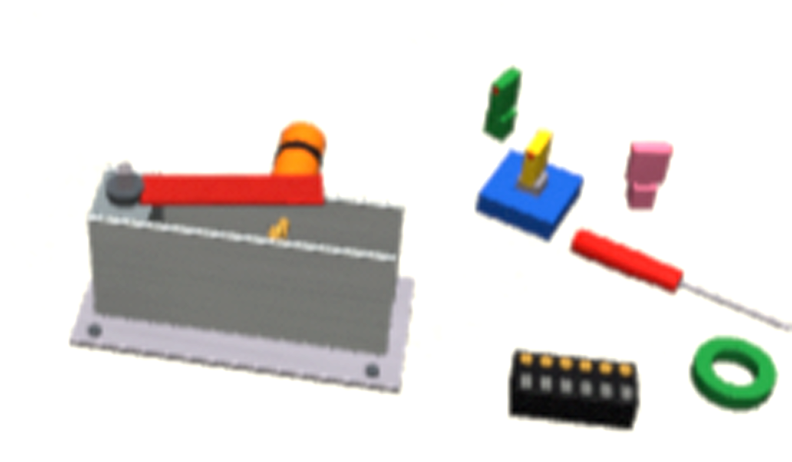

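```bash
cat >> h.py <<'E'
def togo(pos,yaw=None,s=None):
    # yaw: world angle of tool y axis; prints delta in tool axes (units 30mm, 10deg), spin first or not: given in present axes
    s=s or read_state(); q=s["tool_rot"]; M=R.from_quat([q[1],q[2],q[3],q[0]]).as_matrix()
    d=M.T@(np.array(pos)-s["ee_pos"])/0.03
    y=np.arctan2(M[1,1],M[0,1]); out=None
    if yaw is not None:
        e=np.rad2deg(yaw-y); e=(e+90)%180-90; out=-e/10  # tool z down
    print("pos",s["ee_pos"].round(4),"toolx",M[:,0].round(3),"tooly",M[:,1].round(3),"tilt",M[:2,2].round(4),"gap",round(s["finger_gap"],3),"F",s["force"].round(1),"t",round(s["t"],2))
    print("delta30mm",d.round(2),"spin10deg",out, "j",s["joint_pos"].round(2))
E
python3 - <<'E'
from h import *
P=campose("top"); p=np.load("top0.npz")["p"]
print("holder",ray(P,173.2,247.6,.024),"keytop",ray(P,169.6,246.3,.08))
hsv=cv2.cvtColor(p,cv2.COLOR_RGB2HSV); 
m=cv2.inRange(hsv,(0,200,80),(4,255,255)); c,l,st,ce=cv2.connectedComponentsWithStats(m)
i=l[189,268]; b=cv2.boxPoints(cv2.minAreaRect(np.argwhere(l==i)[:,::-1].astype(np.float32))); print("bar",ray(P,b[:,0],b[:,1],.134))
# holder corners from enlarged pic
b=np.array([[225,333],[303,373],[264,447],[185,408]])/3.3+[100,130]; print(ray(P,b[:,0],b[:,1],.024))
b=np.array([[668,185]])/3.3+[100,130]; print("lock",ray(P,b[:,0],b[:,1],.15))
# base plate corners, z~?0.005
b=np.array([[390,113],[710,143],[697,290],[374,260]])/3.3+[100,130]; w=ray(P,b[:,0],b[:,1],.003); print(w,w.mean(0))
togo([.44,.29,.2],np.arctan2(.88,.47))
E
```

```text
holder [[0.43937877 0.29439986 0.024     ]] keytop [[0.43950928 0.29391187 0.08      ]]
bar [[ 0.59470657  0.10083005  0.134     ]
 [ 0.60767031 -0.04641466  0.134     ]
 [ 0.575942   -0.04888326  0.134     ]
 [ 0.56311126  0.09792438  0.134     ]]
[[0.48642024 0.30940635 0.024     ]
 [0.45188044 0.2425124  0.024     ]
 [0.38945605 0.27449617 0.024     ]
 [0.42279757 0.34188733 0.024     ]]
lock [[ 0.59042014 -0.06254681  0.15      ]]
[[ 0.68216822  0.1725107   0.003     ]
 [ 0.65411541 -0.10950104  0.003     ]
 [ 0.52365628 -0.09598618  0.003     ]
 [ 0.55146688  0.18536315  0.003     ]] [0.6028517  0.03809666 0.003     ]
pos [0.1904 0.5948 0.2305] toolx [-0.952  0.305 -0.   ] tooly [ 0.305  0.952 -0.001] tilt [-0.0004 -0.0014] gap 1.0 F [-0.6 -0.1  0.2] t 0.1
delta30mm [-11.02  -7.14   1.03] spin10deg 1.0359642268318041 j [-1.33  0.41 -0.01  1.6   0.01  1.13 -0.08]
```

>>> step_arm(
  steps=[
    {"delta_pos": [-0.92, -0.6, 0], "spin": 0, "gripper": 1},
    {"delta_pos": [-0.92, -0.6, 0], "spin": 0, "gripper": 1},
    {"delta_pos": [-0.92, -0.6, 0], "spin": 0, "gripper": 1},
    {"delta_pos": [-0.92, -0.6, 0], "spin": 0, "gripper": 1},
    {"delta_pos": [-0.92, -0.6, 0], "spin": 0, "gripper": 1},
    {"delta_pos": [-0.92, -0.6, 0], "spin": 0, "gripper": 1},
    {"delta_pos": [-0.92, -0.6, 0], "spin": 0, "gripper": 1},
    {"delta_pos": [-0.92, -0.6, 0], "spin": 0, "gripper": 1},
  ],
)

```text
t: 1.1
ee_pos: [0.3574, 0.3897, 0.231]
tool_rot: [-0.0, 0.154, 0.988, -0.0]
force: [-0.5, 0.4, 0.2]
finger_gap: 1.0
```

>>> step_arm(
  steps=[
    {"delta_pos": [-0.92, -0.6, 0], "spin": 0, "gripper": 1},
    {"delta_pos": [-0.92, -0.6, 0], "spin": 0, "gripper": 1},
    {"delta_pos": [-0.92, -0.6, 0], "spin": 0, "gripper": 1},
    {"delta_pos": [-0.9, -0.54, 0], "spin": 0, "gripper": 1},
    {"delta_pos": [0, 0, 0], "spin": 0.93, "gripper": 1},
    {"delta_pos": [0, 0, 0], "spin": 0, "gripper": 1},
    {"delta_pos": [0, 0, 0], "spin": 0, "gripper": 1},
  ],
)

```text
t: 1.98
ee_pos: [0.4397, 0.2909, 0.2311]
tool_rot: [-0.0, 0.232, 0.973, -0.0]
force: [0.4, 0.0, -1.0]
finger_gap: 0.999
```

```bash
cat >> h.py <<'E'
def snap(n,tag):
    s=read_state(); p,d=get_image(n); np.savez(f"{tag}.npz",p=p,d=d,ee=s["ee_pos"],q=s["tool_rot"]); 
    g=np.clip(p.astype(float)*1.5,0,255).astype(np.uint8); cv2.imwrite(f"pics/{tag}.png",g[:,:,::-1]); return s,p,d,campose(n,s)
E
python3 - <<'E'
from h import *
togo([.4395,.294,.2],np.deg2rad(63))
snap("wrist","w1")
E
```

```text
pos [0.4397 0.2909 0.2311] toolx [-0.893  0.451  0.   ] tooly [ 0.451  0.893 -0.   ] tilt [-0.0004 -0.0001] gap 0.999 F [ 0.4  0.  -1. ] t 1.98
delta30mm [0.05 0.09 1.04] spin10deg 0.01908152032379462 j [-0.83  0.24  0.18  1.84 -0.05  1.06  0.48]
```

View pics/w1.png

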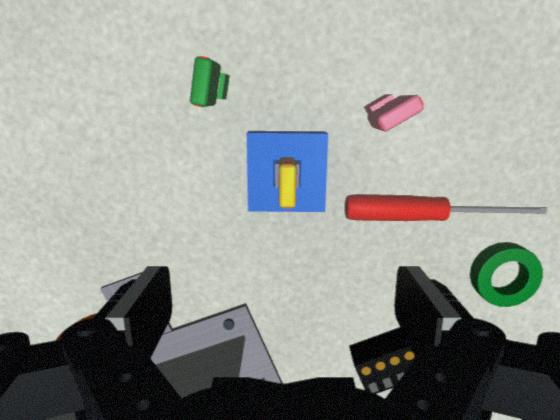

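```bash
python3 - <<'E'
from h import *
f=np.load("w1.npz"); s=dict(ee_pos=f["ee"],tool_rot=f["q"]); P=campose("wrist",s); p=f["p"]; hsv=cv2.cvtColor(p,cv2.COLOR_RGB2HSV)
W=dep(P,f["d"])
for nm,lo,hi,z in [("b",(105,150,60),(125,255,255),.024),("y",(18,150,80),(32,255,255),.08)]:
    m=cv2.inRange(hsv,lo,hi); c,l,st,ce=cv2.connectedComponentsWithStats(m); 
    i=max(range(1,c),key=lambda k:st[k,4]); 
    if nm=='y': i=l[186,287]
    r=cv2.minAreaRect(np.argwhere(l==i)[:,::-1].astype(np.float32)); b=cv2.boxPoints(r); print(nm,r,ce[i],np.median(W[l==i],0)); w=ray(P,b[:,0],b[:,1],z); print(w.round(4),w.mean(0)); 
    e=w[1]-w[0]; print(np.rad2deg(np.arctan2(e[1],e[0])), np.linalg.norm(e),np.linalg.norm(w[2]-w[1]))
print(proj(P,[s["ee_pos"]]))
E
```

```text
b ((286.5, 171.5), (77.0, 79.0), 90.0) [286.4759772  168.88741857] [0.43463316 0.29881457 0.023603  ]
[[0.3906 0.2788 0.024 ]
 [0.4231 0.3432 0.024 ]
 [0.4896 0.3122 0.024 ]
 [0.4552 0.2441 0.024 ]] [0.43964601 0.29458037 0.024     ]
63.238299711253845 0.07214923655292615 0.07338002315563641
y ((287.5, 185.5), (41.0, 15.0), 90.0) [287.2574103  185.23088924] [0.43932821 0.29484544 0.07934523]
[[0.4221 0.2971 0.08  ]
 [0.4274 0.3076 0.08  ]
 [0.4574 0.2928 0.08  ]
 [0.452  0.282  0.08  ]] [0.43973996 0.29486046 0.08      ]
63.2393758773921 0.011772118213870178 0.033460515344318736
[[282.95041601 271.44314488]]
```

>>> step_arm(
  steps=[
    {"delta_pos": [0.06, 0.11, 0.9], "spin": 0.02, "gripper": 0.5},
    {"delta_pos": [0, 0, 1], "spin": 0, "gripper": 0.5},
    {"delta_pos": [0, 0, 1], "spin": 0, "gripper": 0.5},
    {"delta_pos": [0, 0, 1], "spin": 0, "gripper": 0.5},
    {"delta_pos": [0, 0, 0.5], "spin": 0, "gripper": 0.5},
    {"delta_pos": [0, 0, 0], "spin": 0, "gripper": 0.5},
  ],
)

```text
t: 2.78
ee_pos: [0.4395, 0.2941, 0.0986]
tool_rot: [-0.001, 0.235, 0.972, -0.001]
force: [0.9, -0.6, -0.7]
finger_gap: 0.502
```

```bash
python3 - <<'E'
from h import *
togo([.4397,.2947,.0393],np.deg2rad(63))
snap("wrist","w2")
E
```

```text
pos [0.4395 0.2941 0.0986] toolx [-0.89   0.457  0.001] tooly [ 0.457  0.89  -0.002] tilt [-0.0014 -0.0011] gap 0.502 F [ 0.9 -0.6 -0.7] t 2.77
delta30mm [0.   0.02 1.98] spin10deg -0.017887295772976586 j [-0.81  0.41  0.16  1.97 -0.09  0.77  0.5 ]
```

View pics/w2.png

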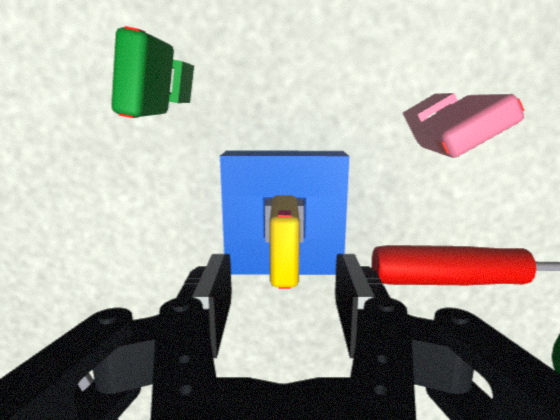

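>>> step_arm(
  steps=[
    {"delta_pos": [0, 0, 0.8], "spin": 0, "gripper": 0.5},
    {"delta_pos": [0, 0, 0.8], "spin": 0, "gripper": 0.5},
    {"delta_pos": [0, 0, 0.38], "spin": 0, "gripper": 0.5},
    {"delta_pos": [0, 0, 0], "spin": 0, "gripper": 0.5},
    {"delta_pos": [0, 0, 0], "spin": 0, "gripper": 0},
    {"delta_pos": [0, 0, 0], "spin": 0, "gripper": 0},
    {"delta_pos": [0, 0, 0], "spin": 0, "gripper": 0},
    {"delta_pos": [0, 0, 0], "spin": 0, "gripper": 0},
  ],
)

```text
t: 3.82
ee_pos: [0.4407, 0.2947, 0.0409]
tool_rot: [0.001, 0.236, 0.972, 0.001]
force: [-0.8, 0.0, 6.4]
finger_gap: 0.159
```

```bash
python3 - <<'E'
from h import *
togo([.4397,.2947,.0393],np.deg2rad(63))
E
```

```text
pos [0.4407 0.2947 0.0409] toolx [-0.889  0.458 -0.001] tooly [0.458 0.889 0.002] tilt [0.0015 0.0013] gap 0.159 F [-0.8  0.   6.4] t 3.83
delta30mm [ 0.03 -0.02  0.05] spin10deg -0.02523113885435322 j [-0.79  0.5   0.14  2.01 -0.11  0.64  0.52]
```

>>> step_arm(
  steps=[
    {"delta_pos": [0, 0, -0.5], "spin": 0, "gripper": 0},
    {"delta_pos": [0, 0, -0.8], "spin": 0, "gripper": 0},
    {"delta_pos": [0, 0, -1], "spin": 0.96, "gripper": 0},
    {"delta_pos": [0, 0, -1], "spin": 0.96, "gripper": 0},
    {"delta_pos": [0, 0, -1], "spin": 0.96, "gripper": 0},
    {"delta_pos": [0, 0, -1], "spin": 0.96, "gripper": 0},
    {"delta_pos": [0, 0, -1], "spin": 0.96, "gripper": 0},
    {"delta_pos": [0, 0, -0.8], "spin": 0.96, "gripper": 0},
  ],
)

```text
t: 4.82
ee_pos: [0.4398, 0.294, 0.255]
tool_rot: [-0.0, 0.677, 0.736, 0.001]
force: [0.0, -0.1, -1.9]
finger_gap: 0.154
```

```bash
python3 - <<'E'
from h import *
togo([.597,-.125,.255],np.deg2rad(5))
E
```

```text
pos [0.4398 0.294  0.255 ] toolx [-0.084  0.996  0.001] tooly [0.996 0.084 0.   ] tilt [0.0004 0.0011] gap 0.154 F [ 0.  -0.1 -1.9] t 4.83
delta30mm [-1.436e+01  4.050e+00 -1.000e-02] spin10deg -0.017313915795263313 j [-1.03  0.23  0.42  1.82 -0.1   1.11 -0.49]
```

>>> step_arm(
  steps=[
    {"delta_pos": [-0.95, 0.27, 0], "spin": 0, "gripper": 0},
    {"delta_pos": [-0.95, 0.27, 0], "spin": 0, "gripper": 0},
    {"delta_pos": [-0.95, 0.27, 0], "spin": 0, "gripper": 0},
    {"delta_pos": [-0.95, 0.27, 0], "spin": 0, "gripper": 0},
    {"delta_pos": [-0.95, 0.27, 0], "spin": 0, "gripper": 0},
    {"delta_pos": [-0.95, 0.27, 0], "spin": 0, "gripper": 0},
    {"delta_pos": [-0.95, 0.27, 0], "spin": 0, "gripper": 0},
    {"delta_pos": [-0.95, 0.27, 0], "spin": 0, "gripper": 0},
  ],
)

```text
t: 5.82
ee_pos: [0.5248, 0.072, 0.2537]
tool_rot: [-0.0, 0.675, 0.738, 0.0]
force: [-0.4, 0.5, -1.9]
finger_gap: 0.154
```

>>> step_arm(
  steps=[
    {"delta_pos": [-0.95, 0.27, 0], "spin": 0, "gripper": 0},
    {"delta_pos": [-0.95, 0.27, 0], "spin": 0, "gripper": 0},
    {"delta_pos": [-0.95, 0.27, 0], "spin": 0, "gripper": 0},
    {"delta_pos": [-0.95, 0.27, 0], "spin": 0, "gripper": 0},
    {"delta_pos": [-0.95, 0.27, 0], "spin": 0, "gripper": 0},
    {"delta_pos": [-0.9, 0.27, 0], "spin": 0, "gripper": 0},
    {"delta_pos": [-0.2, 0, 0], "spin": 0, "gripper": 0},
    {"delta_pos": [0, 0, 0], "spin": 0, "gripper": 0},
  ],
)

```text
t: 6.82
ee_pos: [0.5887, -0.0972, 0.2531]
tool_rot: [-0.0, 0.675, 0.738, 0.0]
force: [-0.8, -0.6, -1.4]
finger_gap: 0.158
```

```bash
python3 - <<'E'
from h import *
togo([.597,-.125,.255],np.deg2rad(5))
snap("wrist","w3")
E
```

```text
pos [ 0.5887 -0.0972  0.2531] toolx [-0.089  0.996  0.001] tooly [ 0.996  0.089 -0.   ] tilt [-0.0004  0.0007] gap 0.158 F [-0.8 -0.6 -1.4] t 6.83
delta30mm [-0.95  0.19 -0.06] spin10deg 0.011726247143779744 j [-0.37  0.38  0.61  1.67 -0.23  1.16  0.39]
```

View pics/w3.png

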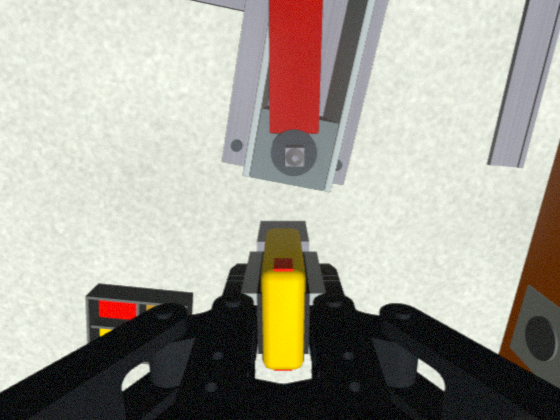

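```bash
python3 - <<'E'
from h import *
f=np.load("w3.npz"); s=dict(ee_pos=f["ee"],tool_rot=f["q"]); P=campose("wrist",s); p=f["p"]; hsv=cv2.cvtColor(p,cv2.COLOR_RGB2HSV)
W=dep(P,f["d"])
print("depth at", W[157,294],W[157,285],W[145,285],W[60,290])
m=cv2.inRange(hsv,(0,200,60),(5,255,255)); m[:,400:]=0; m[150:]=0
c=np.argwhere(m>0); L=[];Rr=[]
for v in range(5,125,2):
    u=np.where(m[v]>0)[0]; u=u[(u>250)&(u<340)]
    L.append((u.min()-.5,v)); Rr.append((u.max()+.5,v))
for e in (L,Rr):
    e=np.array(e); w=ray(P,e[:,0],e[:,1],.134); vx,vy,x0,y0=cv2.fitLine(w[:,:2].astype(np.float32),cv2.DIST_HUBER,0,.001,.001).ravel()
    print("edge ang",np.rad2deg(np.arctan2(vy,vx)),x0,y0)
crop=np.clip(p[110:200,240:350].astype(float)*2,0,255).astype(np.uint8)
cv2.imwrite("pics/w3c.png",cv2.resize(crop,None,fx=7,fy=6.6,interpolation=cv2.INTER_CUBIC)[:,:,::-1]) if 0 else cv2.imwrite("pics/w3c.png",cv2.resize(crop,None,fx=6,fy=6,interpolation=cv2.INTER_CUBIC)[:,:,::-1])
E
```

```text
depth at [ 0.59310461 -0.06290267  0.1604363 ] [ 0.58761554 -0.06426935  0.15461004] [ 0.5870887  -0.05789827  0.14397647] [ 0.5854652  -0.00408234  0.13361637]
edge ang -81.397736 0.57474256 -0.0073842057
edge ang -86.45795 0.60414255 -0.004727187
```

View pics/w3c.png

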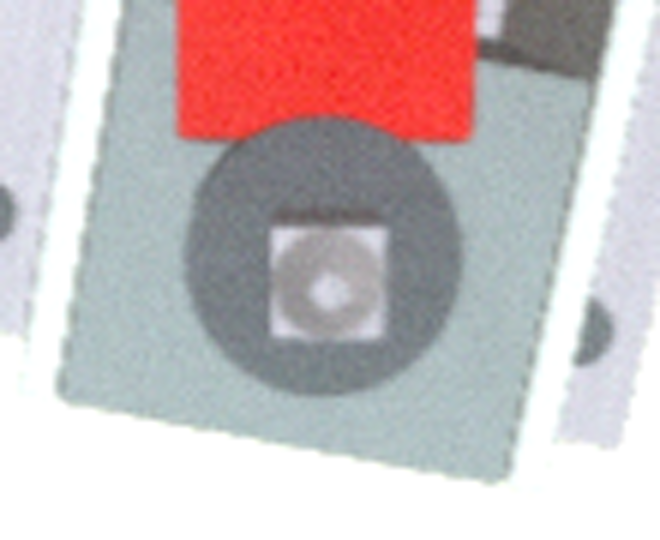

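```bash
python3 - <<'E'
from h import *
f=np.load("w3.npz"); s=dict(ee_pos=f["ee"],tool_rot=f["q"]); P=campose("wrist",s)
P0=campose("top")
print(ray(P,294.2,156.5,.155),ray(P,294.2,158,.161),ray(P,293.3,152.3,.137))
# block end corners & plate edges at .125 from crop
b=np.array([[60,400],[510,480],[128,0],[625,0],[590,75],[20,440],[600,440]])/6+[239.6,109.6]; w=ray(P,b[:,0],b[:,1],.125); print(w.round(4))
p=f["p"]; hsv=cv2.cvtColor(p,cv2.COLOR_RGB2HSV); m=cv2.inRange(hsv,(0,200,60),(5,255,255))
for v in (5,50,90,120):
  u=np.where(m[v]>0)[0]; u=u[(u>250)&(u<340)]; print(v,u.min(),u.max(),ray(P,[u.min()-.5,u.max()+.5],[v,v],.134).round(4).tolist())
E
```

```text
[[ 0.59343396 -0.06336367  0.155     ]] [[ 0.59326595 -0.06343184  0.161     ]] [[ 0.59331735 -0.06314548  0.137     ]]
[[ 0.5638 -0.085   0.125 ]
 [ 0.6194 -0.09    0.125 ]
 [ 0.5685 -0.0372  0.125 ]
 [ 0.6258 -0.0321  0.125 ]
 [ 0.6229 -0.0409  0.125 ]
 [ 0.5592 -0.0904  0.125 ]
 [ 0.6298 -0.084   0.125 ]]
5 270 320 [[0.5696, 0.0268, 0.134], [0.6014, 0.0297, 0.134]]
50 271 319 [[0.5724, 0.0008, 0.134], [0.6038, 0.0036, 0.134]]
90 275 316 [[0.577, -0.0236, 0.134], [0.6047, -0.0211, 0.134]]
120 273 314 [[0.5773, -0.0431, 0.134], [0.6056, -0.0405, 0.134]]
```

```bash
python3 - <<'E'
from h import *
f=np.load("w3.npz"); s=dict(ee_pos=f["ee"],tool_rot=f["q"]); P=campose("wrist",s); p=f["p"]
z=s["ee_pos"][2]-.0329
crop=np.clip(p[210:390,220:350].astype(float)*1.6,0,255).astype(np.uint8)
cv2.imwrite("pics/w3k.png",cv2.resize(crop,None,fx=3.3,fy=3.3,interpolation=cv2.INTER_CUBIC)[:,:,::-1])
q=s["tool_rot"]; M=R.from_quat([q[1],q[2],q[3],q[0]]).as_matrix()
for c in (0,.002):
  X=np.array([[a,b] for a in(-.018,.018) for b in(-.007,.007)])+[c,0]
  w=s["ee_pos"][:2]+X@M[:2,:2].T
  print(c,proj(P,np.c_[w,np.full(4,z+.072)]).round(1).tolist())
  X=np.array([[.011,-.011],[.011,.011]])+[c,0]; w=s["ee_pos"][:2]+X@M[:2,:2].T
  print("barrel top",proj(P,np.c_[w,np.full(2,z+.028)]).round(1).tolist(),"rim",proj(P,np.c_[w,np.full(2,z)]).round(1).tolist())
E
```

```text
0 [[259.7, 375.4], [302.7, 375.4], [257.8, 274.7], [304.5, 274.7]]
barrel top [[255.2, 242.6], [308.0, 242.7]] rim [[259.3, 221.6], [304.3, 221.6]]
0.002 [[259.6, 370.2], [302.8, 370.3], [257.7, 268.5], [304.6, 268.6]]
barrel top [[255.2, 238.1], [308.1, 238.2]] rim [[259.2, 217.7], [304.4, 217.7]]
```

View pics/w3k.png

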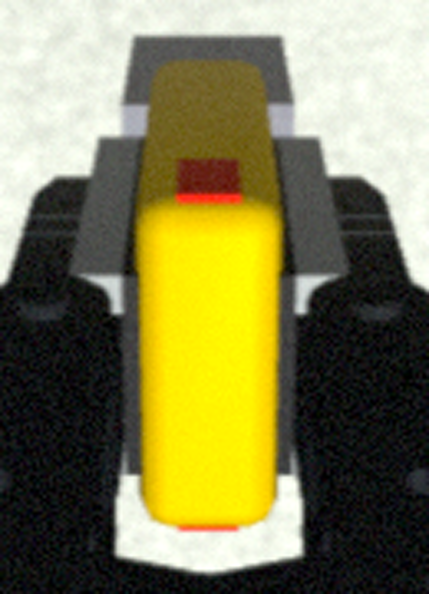

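```bash
python3 - <<'E'
from h import *
togo([.5929,-.0635,.205],np.deg2rad(5))
E
```

```text
pos [ 0.5888 -0.0964  0.253 ] toolx [-0.09   0.996  0.001] tooly [ 0.996  0.09  -0.   ] tilt [-0.0004  0.001 ] gap 0.158 F [-0.2  0.8 -1.9] t 6.88
delta30mm [1.08 0.24 1.6 ] spin10deg 0.018451925567944727 j [-0.37  0.38  0.61  1.67 -0.23  1.16  0.39]
```

>>> step_arm(
  steps=[
    {"delta_pos": [0.54, 0.12, 0.2], "spin": 0, "gripper": 0},
    {"delta_pos": [0.54, 0.12, 0.6], "spin": 0, "gripper": 0},
    {"delta_pos": [0, 0, 0.8], "spin": 0, "gripper": 0},
    {"delta_pos": [0, 0, 0], "spin": 0, "gripper": 0},
    {"delta_pos": [0, 0, 0], "spin": 0, "gripper": 0},
  ],
)

```text
t: 7.5
ee_pos: [0.5936, -0.0639, 0.205]
tool_rot: [-0.0, 0.674, 0.738, -0.0]
force: [-0.5, -0.8, -1.2]
finger_gap: 0.155
```

```bash
python3 - <<'E'
from h import *
togo([.5929,-.0635,.17],np.deg2rad(5))
snap("wrist","w4");s,p,d,P=snap("scene","s4"); cv2.imwrite("pics/s4.png",cv2.resize(np.clip(p[150:290,190:360]*1.5,0,255).astype(np.uint8),None,fx=4,fy=4,interpolation=cv2.INTER_CUBIC)[:,:,::-1])
E
```

```text
pos [ 0.5936 -0.0639  0.205 ] toolx [-0.09   0.996 -0.   ] tooly [ 0.996  0.09  -0.   ] tilt [-0.0001 -0.0001] gap 0.155 F [-0.5 -0.8 -1.2] t 7.5
delta30mm [ 0.02 -0.02  1.17] spin10deg 0.018898675677527878 j [-0.4   0.43  0.58  1.73 -0.26  1.07  0.36]
```

View pics/w4.png

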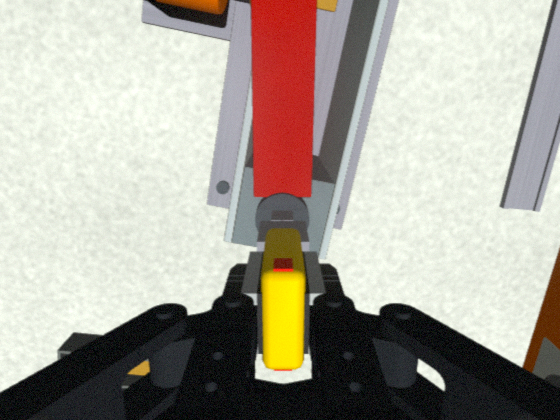

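View pics/s4.png

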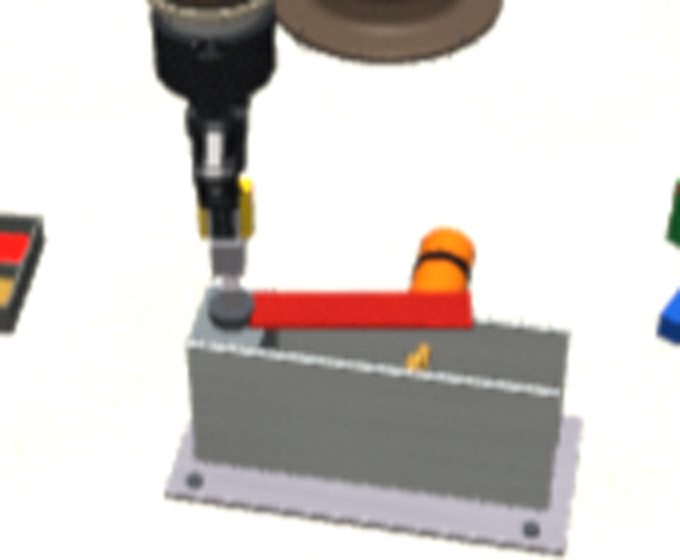

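>>> step_arm(
  steps=[
    {"delta_pos": [0.01, -0.01, 0.3], "spin": 0, "gripper": 0},
    {"delta_pos": [0, 0, 0.25], "spin": 0, "gripper": 0},
    {"delta_pos": [0, 0, 0.2], "spin": 0, "gripper": 0},
    {"delta_pos": [0, 0, 0], "spin": 0, "gripper": 0},
  ],
)

```text
t: 8.1
ee_pos: [0.5927, -0.0643, 0.1817]
tool_rot: [-0.0, 0.675, 0.738, -0.0]
force: [-0.6, 0.4, -1.7]
finger_gap: 0.153
```

>>> step_arm(
  steps=[
    {"delta_pos": [0, 0, 0.2], "spin": 0, "gripper": 0},
    {"delta_pos": [0, 0, 0.15], "spin": 0, "gripper": 0},
    {"delta_pos": [0, 0, 0.1], "spin": 0, "gripper": 0},
    {"delta_pos": [0, 0, 0], "spin": 0, "gripper": 0},
  ],
)

```text
t: 8.6
ee_pos: [0.5931, -0.0643, 0.1699]
tool_rot: [-0.0, 0.675, 0.738, 0.0]
force: [-4.4, 0.9, 9.4]
finger_gap: 0.158
```

```bash
python3 - <<'E'
from h import *
togo([.5929,-.0635,.17],np.deg2rad(5))
snap("wrist","w5")
E
```

```text
pos [ 0.5931 -0.0643  0.1699] toolx [-0.09   0.996  0.001] tooly [0.996 0.09  0.   ] tilt [0.0002 0.0008] gap 0.158 F [-4.4  0.9  9.4] t 8.6
delta30mm [ 0.03 -0.   -0.  ] spin10deg 0.014607166482235812 j [-0.39  0.46  0.56  1.77 -0.29  1.    0.38]
```

View pics/w5.png

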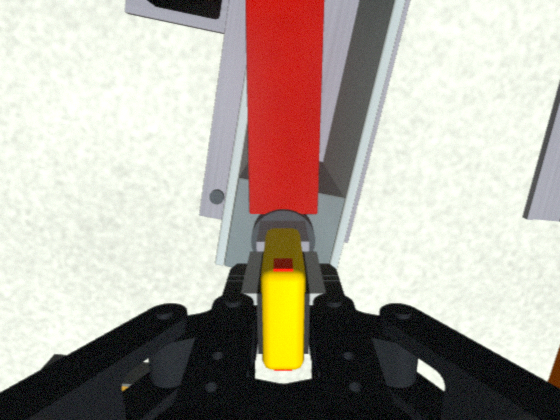

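>>> step_arm(
  steps=[
    {"delta_pos": [0, 0, 0], "spin": -0.8, "gripper": 0},
    {"delta_pos": [0, 0, 0], "spin": -0.8, "gripper": 0},
    {"delta_pos": [0, 0, 0], "spin": -0.8, "gripper": 0},
    {"delta_pos": [0, 0, 0], "spin": -0.8, "gripper": 0},
  ],
)

```text
t: 9.15
ee_pos: [0.5937, -0.0638, 0.1699]
tool_rot: [0.0, 0.443, 0.897, 0.001]
force: [-2.0, 1.9, 6.2]
finger_gap: 0.159
```

```bash
python3 - <<'E'
from h import *
togo([.5931,-.0643,.17],np.deg2rad(5))
print(read_state()["wrist_torque"])
snap("wrist","w6")
E
```

```text
pos [ 0.5937 -0.0638  0.1699] toolx [-0.608  0.794 -0.   ] tooly [0.794 0.608 0.002] tilt [0.0016 0.001 ] gap 0.159 F [-2.   1.9  6.2] t 9.15
delta30mm [-0.   -0.02 -0.  ] spin10deg 3.24159533441248 j [-0.29  0.44  0.43  1.76 -0.21  0.99  0.87]
[ 0.40549903  0.41404923 -0.10756602]
```

View pics/w6.png

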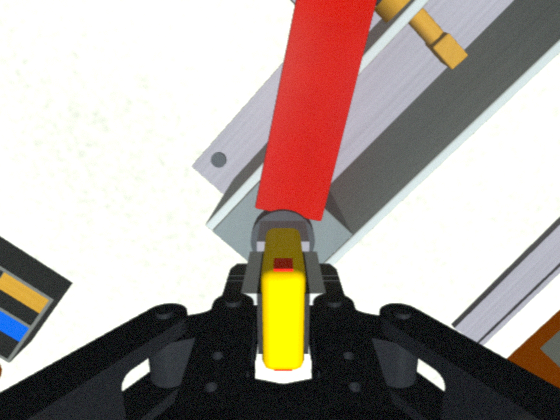

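>>> step_arm(
  steps=[
    {"delta_pos": [0, 0, 0], "spin": -0.8, "gripper": 0},
    {"delta_pos": [0, 0, 0], "spin": -0.8, "gripper": 0},
    {"delta_pos": [0, 0, 0], "spin": -0.8, "gripper": 0},
    {"delta_pos": [0, 0, 0], "spin": -0.8, "gripper": 0},
    {"delta_pos": [0, 0, 0], "spin": -0.8, "gripper": 0},
    {"delta_pos": [0, 0, 0], "spin": -0.8, "gripper": 0},
    {"delta_pos": [0, 0, 0], "spin": -0.8, "gripper": 0},
    {"delta_pos": [0, 0, 0], "spin": -0.3, "gripper": 0},
  ],
)

```text
t: 10.2
ee_pos: [0.5938, -0.0631, 0.17]
tool_rot: [0.001, -0.055, 0.998, 0.001]
force: [-1.1, 3.3, 5.2]
finger_gap: 0.157
```

```bash
python3 - <<'E'
from h import *
togo([.5931,-.0643,.17],np.deg2rad(95))
print(read_state()["wrist_torque"])
snap("wrist","w7")
E
```

```text
pos [ 0.5938 -0.0631  0.17  ] toolx [-0.994 -0.111 -0.002] tooly [-0.111  0.994  0.002] tilt [0.0018 0.0018] gap 0.157 F [-1.1  3.3  5.2] t 10.2
delta30mm [ 0.03 -0.04 -0.  ] spin10deg 0.1346690766791724 j [-0.12  0.42  0.19  1.75 -0.09  0.98  1.79]
[ 0.85770348  0.29291344 -0.01142399]
```

View pics/w7.png

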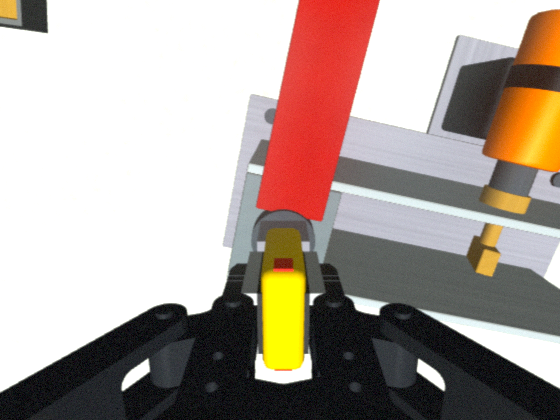

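>>> step_arm(
  steps=[
    {"delta_pos": [0, 0, 0], "spin": 0.5, "gripper": 0},
    {"delta_pos": [0, 0, 0], "spin": 0, "gripper": 0},
    {"delta_pos": [0, 0, 0], "spin": 0, "gripper": 0.3},
    {"delta_pos": [0, 0, 0], "spin": 0, "gripper": 0.5},
    {"delta_pos": [0, 0, 0], "spin": 0, "gripper": 0.5},
    {"delta_pos": [0, 0, -0.2], "spin": 0, "gripper": 0.5},
  ],
)

```text
t: 11.0
ee_pos: [0.5927, -0.0643, 0.1746]
tool_rot: [-0.001, -0.01, 1.0, 0.0]
force: [0.9, 0.0, -0.4]
finger_gap: 0.498
```

>>> step_arm(
  steps=[
    {"delta_pos": [0, 0, -0.5], "spin": 0, "gripper": 0.5},
    {"delta_pos": [0, 0, -0.9], "spin": 0, "gripper": 0.5},
    {"delta_pos": [0, 0, -0.9], "spin": 0, "gripper": 0.5},
    {"delta_pos": [0, 0, -0.8], "spin": 0, "gripper": 0.5},
    {"delta_pos": [0, 0, 0], "spin": 0, "gripper": 0.5},
  ],
)

```text
t: 11.62
ee_pos: [0.5944, -0.0645, 0.271]
tool_rot: [0.003, -0.01, 1.0, -0.0]
force: [0.0, -0.2, -0.4]
finger_gap: 0.501
```

```bash
python3 - <<'E'
from h import *
togo([.6,.06,.26],np.deg2rad(85))
snap("wrist","w8");s,p,d,P=snap("scene","s8"); cv2.imwrite("pics/s8.png",cv2.resize(np.clip(p[150:290,190:360]*1.5,0,255).astype(np.uint8),None,fx=4,fy=4,interpolation=cv2.INTER_CUBIC)[:,:,::-1])
E
```

```text
pos [ 0.5944 -0.0645  0.271 ] toolx [-1.    -0.02  -0.005] tooly [-0.02  1.   -0.  ] tilt [0.005 0.   ] gap 0.501 F [ 0.  -0.2 -0.4] t 11.62
delta30mm [-0.27  4.15  0.37] spin10deg 0.6136814309146572 j [-0.14  0.33  0.23  1.63 -0.08  1.18  1.69]
```

View pics/w8.png

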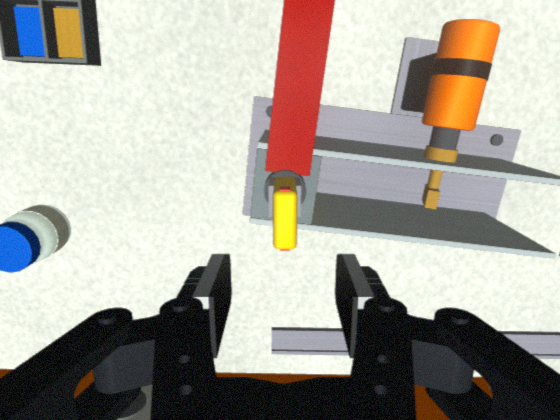

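View pics/s8.png

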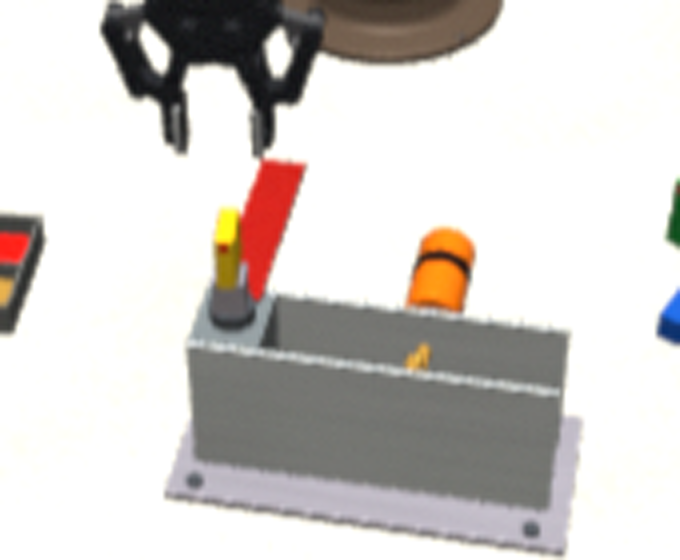

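>>> step_arm(
  steps=[
    {"delta_pos": [-0.09, 0.87, 0], "spin": 0, "gripper": 0.5},
    {"delta_pos": [-0.09, 0.87, 0], "spin": 0, "gripper": 0.5},
    {"delta_pos": [-0.09, 0.87, 0], "spin": 0, "gripper": 0.5},
    {"delta_pos": [-0.09, 0.87, 0], "spin": 0, "gripper": 0.5},
    {"delta_pos": [-0.09, 0.87, 0], "spin": 0, "gripper": 0.5},
    {"delta_pos": [0, 0, 0.3], "spin": 0.6, "gripper": 0.5},
    {"delta_pos": [0, 0, 0], "spin": 0, "gripper": 0.5},
    {"delta_pos": [0, 0, 0], "spin": 0, "gripper": 0.5},
  ],
)

```text
t: 12.72
ee_pos: [0.6038, 0.066, 0.2586]
tool_rot: [-0.0, 0.042, 0.999, -0.0]
force: [0.2, -0.2, 0.3]
finger_gap: 0.499
```

```bash
python3 - <<'E'
from h import *
togo([.6047,.0663,.26],np.deg2rad(85))
snap("wrist","w9")
E
```

```text
pos [0.6038 0.066  0.2586] toolx [-0.997  0.083  0.001] tooly [ 0.083  0.997 -0.   ] tilt [-0.0007 -0.0004] gap 0.499 F [ 0.2 -0.2  0.3] t 12.72
delta30mm [-0.03  0.01 -0.05] spin10deg 0.02383689259740578 j [-0.33  0.36  0.19  1.62 -0.07  1.17  1.36]
```

View pics/w9.png

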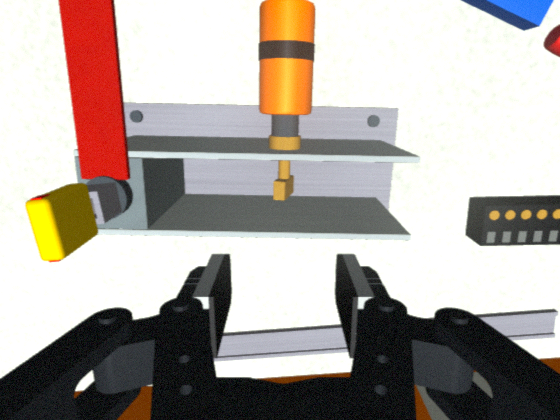

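```bash
python3 - <<'E'
from h import *
f=np.load("w9.npz"); s=dict(ee_pos=f["ee"],tool_rot=f["q"]); P=campose("wrist",s); p=f["p"]
crop=np.clip(p[130:245,240:340].astype(float)*2,0,255).astype(np.uint8)
cv2.imwrite("pics/w9c.png",cv2.resize(crop,None,fx=5,fy=5,interpolation=cv2.INTER_CUBIC)[:,:,::-1])
for z in(.09,.105): print(ray(P,284,188,z))
e=ray(P,[284]*4,[152,156,233,237],.125); print(e.round(4)); print(proj(P,[[.6047,.0663,.105],[.6047,.0663,.09]]))
E
```

```text
[[0.60789052 0.06624267 0.09      ]]
[[0.60439271 0.0664935  0.105     ]]
[[0.5728 0.069  0.125 ]
 [0.5757 0.0688 0.125 ]
 [0.6355 0.0639 0.125 ]
 [0.6388 0.0636 0.125 ]]
[[283.79156068 188.38996403]
 [283.75988546 184.3199955 ]]
```

View pics/w9c.png

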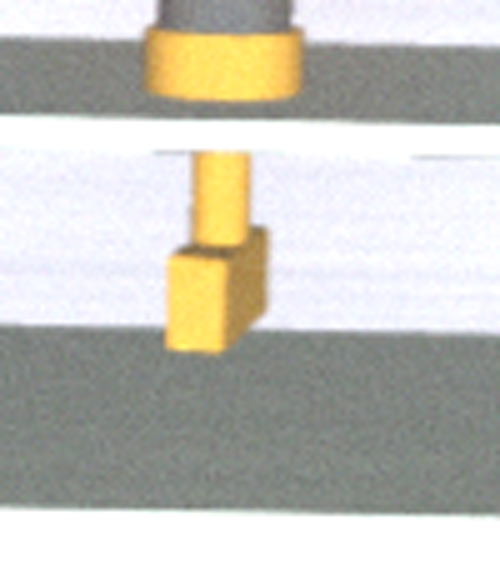

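>>> step_arm(
  steps=[
    {"delta_pos": [-0.04, 0.01, 0.8], "spin": 0.07, "gripper": 0.5},
    {"delta_pos": [0, 0, 0.9], "spin": 0, "gripper": 0.5},
    {"delta_pos": [0, 0, 0.9], "spin": 0, "gripper": 0.5},
    {"delta_pos": [0, 0, 0.9], "spin": 0, "gripper": 0.5},
    {"delta_pos": [0, 0, 0.5], "spin": 0, "gripper": 0.5},
    {"delta_pos": [0, 0, 0], "spin": 0, "gripper": 0.5},
  ],
)

```text
t: 13.52
ee_pos: [0.6048, 0.0663, 0.1382]
tool_rot: [-0.001, 0.048, 0.999, -0.0]
force: [0.2, -0.7, 0.4]
finger_gap: 0.503
```

```bash
python3 - <<'E'
from h import *
togo([.605,.0663,.0713],np.deg2rad(84.5))
snap("wrist","w10")
E
```

```text
pos [0.6048 0.0663 0.1382] toolx [-0.995  0.097  0.002] tooly [ 0.097  0.995 -0.   ] tilt [-0.0016 -0.0003] gap 0.503 F [ 0.2 -0.7  0.4] t 13.53
delta30mm [-0.01  0.    2.23] spin10deg -0.004347033984450377 j [-0.32  0.48  0.18  1.74 -0.1   0.93  1.37]
```

View pics/w10.png

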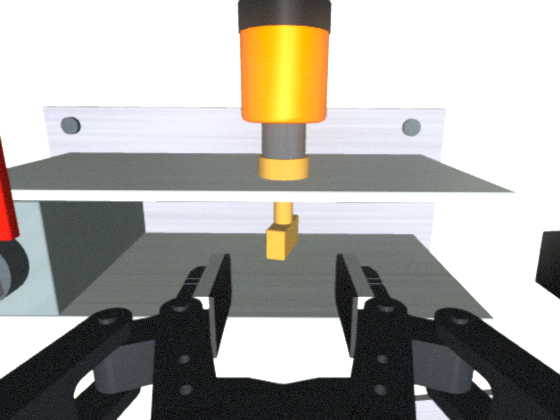

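>>> step_arm(
  steps=[
    {"delta_pos": [0, 0, 0.5], "spin": 0, "gripper": 0.5},
    {"delta_pos": [0, 0, 0.6], "spin": 0, "gripper": 0.5},
    {"delta_pos": [0, 0, 0.6], "spin": 0, "gripper": 0.5},
    {"delta_pos": [0, 0, 0.53], "spin": 0, "gripper": 0.5},
    {"delta_pos": [0, 0, 0], "spin": 0, "gripper": 0.5},
    {"delta_pos": [0, 0, 0], "spin": 0, "gripper": 0.5},
  ],
)

```text
t: 14.32
ee_pos: [0.6055, 0.0667, 0.0721]
tool_rot: [0.0, 0.048, 0.999, 0.0]
force: [-0.4, 0.5, 1.0]
finger_gap: 0.502
```

```bash
python3 - <<'E'
from h import *
togo([.605,.0663,.0713],np.deg2rad(84.5))
snap("wrist","w11")
E
```

```text
pos [0.6055 0.0667 0.0721] toolx [-0.995  0.097 -0.   ] tooly [0.097 0.995 0.   ] tilt [0.0003 0.    ] gap 0.502 F [-0.4  0.5  1. ] t 14.32
delta30mm [ 0.02 -0.01  0.03] spin10deg -0.005109927197889874 j [-0.31  0.56  0.16  1.79 -0.12  0.8   1.39]
```

View pics/w11.png

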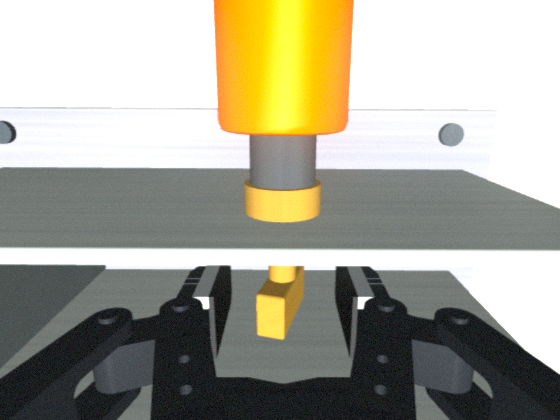

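Head is centred between the pads at (280,305), leaning left. Closing.

>>> step_arm(
  steps=[
    {"delta_pos": [0, 0, 0.02], "spin": 0, "gripper": 0.3},
    {"delta_pos": [0, 0, 0], "spin": 0, "gripper": 0.15},
    {"delta_pos": [0, 0, 0], "spin": 0, "gripper": 0},
    {"delta_pos": [0, 0, 0], "spin": 0, "gripper": 0},
    {"delta_pos": [0, 0, 0], "spin": 0, "gripper": 0},
    {"delta_pos": [0, 0, 0], "spin": 0, "gripper": 0},
    {"delta_pos": [0, 0, 0], "spin": 0, "gripper": 0},
    {"delta_pos": [0, 0, 0], "spin": 0, "gripper": 0},
  ],
)

```text
t: 15.38
ee_pos: [0.6055, 0.0661, 0.0719]
tool_rot: [0.0, 0.049, 0.999, -0.0]
force: [-0.2, -3.6, 5.2]
finger_gap: 0.101
```

```bash
python3 - <<'E'
from h import *
togo([.605,.0663,.0713],np.deg2rad(84.5)); print(read_state()["wrist_torque"])
snap("wrist","w12");s,p,d,P=snap("scene","s12"); cv2.imwrite("pics/s12.png",cv2.resize(np.clip(p[150:290,190:360]*1.5,0,255).astype(np.uint8),None,fx=4,fy=4,interpolation=cv2.INTER_CUBIC)[:,:,::-1])
E
```

```text
pos [0.6055 0.0661 0.0719] toolx [-0.995  0.097 -0.001] tooly [ 0.097  0.995 -0.   ] tilt [ 0.0008 -0.0003] gap 0.101 F [-0.2 -3.6  5.2] t 15.38
delta30mm [0.02 0.   0.02] spin10deg -0.008541852964101792 j [-0.31  0.56  0.16  1.79 -0.12  0.8   1.39]
[-0.40988662  0.2218419  -0.09373697]
```

View pics/w12.png

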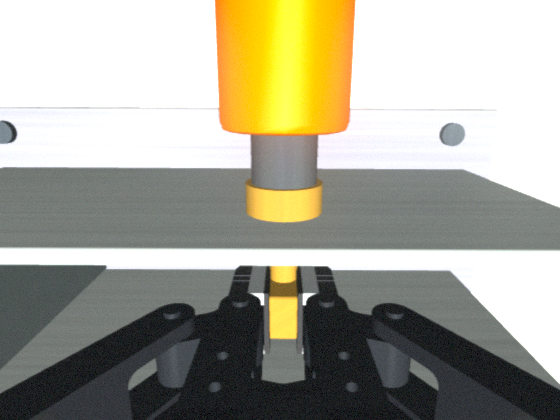

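View pics/s12.png

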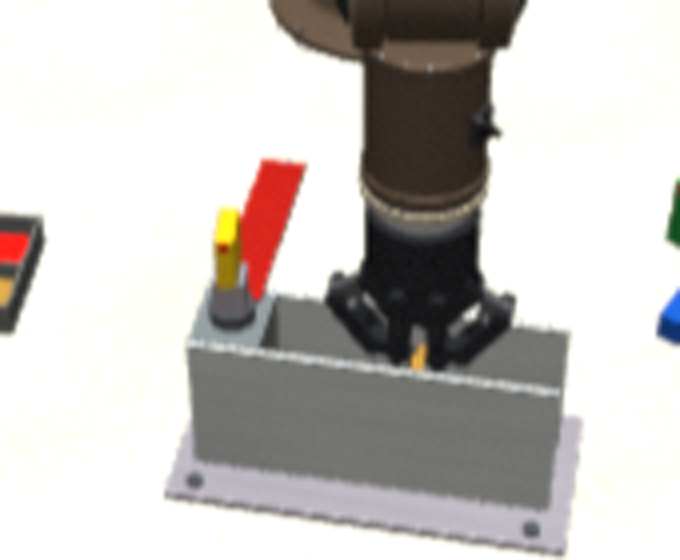

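```bash
python3 - <<'E'
from h import *
job_done(); togo([.605,.0663,.0713],np.deg2rad(84.5))
E
```

```text
the job is handed in; nothing more can be done
the job is handed in; nothing more can be done
```

I took the yellow key from its holder, set it down on the lock and turned the bar counterclockwise. I let the key go standing on the lock, then pinched the bolt head upright and handed the job in at about t = 15.5 s, still gripping it. The hand-in gave no verdict.

- **Key seated:** the arm pressed down with about 9 N at TCP z = 0.170, the height worked out for the key fully down. The scene picture just before hand-in shows the key still upright on the lock.
- **Bar:** in the pictures it points to the robot's side, square to the plates. From the spin I commanded, it is at about 1.6 rad; I did not measure the angle itself.
- **Bolt head:** after closing, the fingers were 0.101 open (about 8.6 mm). That is a little under the head's 10 mm; the key read similarly, about 13.5 mm for its 14 mm. The wrist picture shows the head upright between the pads, and the grasp point was within 1 mm of where I had measured the bolt head from above.
- **Not measured:** I did not read the pinch force on the bolt directly, and I saw the head's lean only in the pictures.
- **Other things on the bench:** the arm's path touched none of them. I did not measure their positions again at the end.

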